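Slide the serving slate out over the pass edge

ROBOT

A 7-joint arm with a two-finger parallel gripper is mounted at the origin on the work surface. World frame = base frame: x ahead of the robot, y to its left, z up, the work surface at z = 0. Lengths are in mm, angles in degrees, forces in N, time in s.
With the tool pointing down it reaches from about 350 to 900 mm from the base axis. Payload 8.1 kg.
Tool frame: the origin (TCP) lies midway between the tips of the shut fingers; the grasp point (between the pads) lies 19 mm behind it (ctrl.pinch_z is the y of the grasp point in the tool frame, in mm); y points along the fingers, x is the direction in which the jaws open and shut, and the axes are right-handed (so a half turn about y gives the same grasp; the last joint's range is limited). The gripper opens to 85 mm and grips with 20 to 120 N. Pads are 22 mm wide; open, the fingers measure 114 mm over their backs; the gripper's body (76 mm by 85 mm) begins 54 mm behind the grasp point. The pads swing forward as they close: fully open they stand 13 mm farther back than shut.
Start: joints at [-77.441, 24.895, 1.432, 90.138, -0.665, 64.973, -4.303], TCP at [197.699, 592.922, 231.323] pointing down, gripper open.
Joint ranges: [-149.89, 149.89], [-25.12, 119.58], [-72.63, 75.52], [4.76, 147.25], [-75.54, 255.54], [6.69, 114.76], [-157.13, 157.13]. Speed limits (degrees/s): [127.2, 127.2, 172.46, 172.46, 180, 180, 180].

INTERFACE

Orientations are given as a 3x3 rotation matrix whose columns are the frame's x, y, z axes.
In Python, from station import status, imaging, job_done, ctrl gives the robot as it stands. The module is installed in compiled form; this text tells all that it offers.
- The arm moves only by the shell command python3 -m crank 'ROWS' [FORCE]. ROWS is JSON, a list of rows, each a list of 3 entries, a list of its own where there are three numbers: the finger opening in mm, from 0 to 85.4, then the shift along the tool's x, y, z in mm, then the turn about the tool's y in rad. In form: [[claw, [tx, ty, tz], roll], ...]. A call has 1 to 8 rows; each row shifts and turns the commanded pose from where the row before left it, along the tool's axes as they then stand; what a row does not reach is not made up. A row lasts 1/12 s, in which the tool goes at most 41.7 mm and 7.16 degrees, less where a joint would pass 70% of its speed; a pose out of reach is approached as far as the arm can. A call is refused whole if a number of a shift passes 41.7 or a number of a turn 0.125, either way. A call with a gripper value outside its range is refused whole. The fingers move at their own pace and stop on an object; FORCE is the grip in N (left out, the last holds). Time passes only in rows, so rows that do not move let the fingers close. It gives the time, the measured TCP pose, the force and the opening at its end, in the units of the state.
- status.state(): the state, without advancing time (a new reading comes with each control period).
- imaging.camera(name): name is "scene" or "top"; returns a dict with "image" (400x640x3 uint8, red, green, blue), "range_z" (400x640 float32, mm along the optical axis (not along the pixel's ray), 0 where there is no reading), "camera_matrix" (3x3 intrinsics, pixels), "k1" (the pictures are not rectified: a ray, as slopes to the right and down, at radius r is drawn at 1 + k1 r^2 times it, then the intrinsics apply), "T" (4x4, takes a point from camera to world coordinates). Camera axes: x right, y down, z forward; pixel columns grow to the right and rows downward; lengths in mm; the calibration is good to about 2 mm. A picture is of the moment at which its call begins.
- job_done(): hands the job in, once; it reports no verdict.
The state is a dict: "clock": time; "joints": joint angles; "joint_vel": joint speeds; "joint_torque": joint torques, N m; "tool_pos": TCP position; "ee_rot": TCP orientation; "force": force on the tool from outside, world axes, zero at the start; "torque": the same for the moment, N m; "grip_width": finger opening in mm.
Only numpy, scipy, OpenCV 4.12 (cv2) and the standard library are available. Lean on these libraries where they do the work, as an engineer would, in place of code of your own. Each camera call takes 0.05 s, during which the arm holds its last target.

TASK

On the raised wooden pass ledge, push the rectangular slate with your fingertips toward the ledge's far edge (the long edge away from the robot) until 40 mm of its 120 mm length sticks out over that edge, its short end parallel to the edge, so that a waiter can get a hand under it. Keep it flat on the ledge all the time: slide it only, never lift or tip it, and let go of it at the end. Leave the round slate, the cup standing on it, the jug and the tamper where they are.

Things in the scene. Friction and masses are not known exactly. Their poses are not given: they have to be found in the camera images.
- ledge_edge (a point): The middle of the far top edge of the fixed raised ledge: a flat oak-topped shelf 320 mm deep (x), 460 mm wide (y), its top 60 mm above the counter. The point lies on the top surface, exactly at the edge away from the robot. x points horizontally out over the edge (away from the robot), y runs along the edge, z up. Inside the ledge is x < 0. The ledge's place and yaw (up to about 0.25 rad) vary.
- slate: Loose rectangular grey slate lying flat on the ledge: 120 mm long (x), 90 mm wide (y), 10 mm thick, about 0.25 kg (mass and friction vary). Origin: centre of its underside. x is along its length, y along its width, z up. At the start its length points roughly (within 0.35 rad) toward the far edge and its leading end lies some 40 to 105 mm short of the edge, with at least 75 mm of free ledge behind its trailing end. On the ledge's left or right half.
- round_slate: Round grey slate, 96 mm across, 10 mm thick, lying on the other half of the ledge with the cup on it. Origin: centre of its underside. To be left alone.
- cup: White espresso cup without handle, 62 mm across, 58 mm tall, standing on the round slate. Origin: centre of its foot. To be left alone.
- jug: Steel milk jug, 80 mm across, 95 mm tall, with a handle at its +y, standing on the counter off the ledge's left end. Origin: centre of its foot. To be left alone.
- tamper: Dark steel coffee tamper, 58 mm across, 86 mm tall, standing on the counter off the ledge's right end. Origin: centre of its foot. To be left alone.
Things that resemble listed ones, but are neither listed nor needed, are in the scene too. Leave any turquoise look-alike of the slate alone.

How it is judged (in metres and radians):
At the end, for the whole second after the job is handed in: The rectangular slate lies flat and still on the ledge, 40 mm (28 to 52 mm) of its length out over the far edge, its full width on the ledge, square to the edge within about 10 degrees (0.17 rad) (x of slate in the frame of ledge_edge between -0.032 and -0.008 m and y of slate in the frame of ledge_edge between -0.185 and 0.185 m and z of slate in the frame of ledge_edge between -0.005 and 0.005 m and angle between the x axis of slate and the x axis of ledge_edge, either way round below 0.17 rad and angle between slate's own z axis and vertical below 0.05 rad and linear speed of slate below 0.02 m/s); the robot touches nothing.
It fails at once if the rectangular slate is lifted (over 12 mm) or tipped (over 0.15 rad) (z of slate in the frame of ledge_edge above 0.012 m or angle between slate's own z axis and vertical above 0.15 rad).
It fails at once if the rectangular slate falls off the ledge (z of slate in the frame of ledge_edge below -0.015 m).
It fails at once if the round slate or the cup is moved by more than 20 mm (distance of any of round_slate, cup from where it was at the start of the episode above 0.02 m).
It fails at once if the jug or the tamper is moved by more than 20 mm (distance of any of jug, tamper from where it was at the start of the episode above 0.02 m).
It fails at once if the cup, jug or tamper is knocked over (angle between any of cup, jug, tamper's own z axis and vertical above 0.3 rad).
It also fails if it takes over 42 s, if anything falls off the work surface, if the arm or the gripper's body presses on something with over 40 N, if the wrist force passes 120 N, or if a joint passes its speed limit or range.

## Working session

There is one attempt and no reset: what is moved stays moved. The work goes in short steps, Python scripts to look and compute and a shell command to move; the robot and the scene stay as the last step left them, time stands still between calls to the robot, and variables do not carry over. Pictures are saved under pics/ and viewed, and the job is handed in when it is done.

```bash
mkdir -p pics
python3 - <<'E'
from station import status, imaging, ctrl
import cv2,numpy as np
s=status.state(); print(s['clock'],s['tool_pos'],np.round(s['ee_rot'],3),s['grip_width'])
for n in("scene","top"):
    c=imaging.camera(n); cv2.imwrite(f"pics/{n}0.png",c['image'][:,:,::-1]); np.savez(f"{n}0.npz",**c)
    print(n,c['camera_matrix'],c['k1'],np.round(c['T'],3))
E
```

```text
0.0 [197.57598818 592.41967187 230.52356306] [[ 0.316 -0.    -0.949]
 [ 0.949 -0.002  0.316]
 [-0.002 -1.    -0.   ]] 85.162018097708
scene [[488.34674146   0.         324.31557505]
 [  0.         488.34674146 208.24063446]
 [  0.           0.           1.        ]] -0.15431554444348608 [[ 5.190000e-01  7.160000e-01 -4.660000e-01  1.342612e+03]
 [ 8.550000e-01 -4.280000e-01  2.940000e-01 -4.015650e+02]
 [ 1.100000e-02 -5.510000e-01 -8.340000e-01  1.297789e+03]
 [ 0.000000e+00  0.000000e+00  0.000000e+00  1.000000e+00]]
top [[423.77155976   0.         318.29206814]
 [  0.         423.77155976 199.32696395]
 [  0.           0.           1.        ]] -0.0808275900272559 [[ 2.800000e-02 -9.970000e-01  7.200000e-02  5.617860e+02]
 [-9.990000e-01 -2.900000e-02 -2.200000e-02  2.327200e+01]
 [ 2.400000e-02 -7.200000e-02 -9.970000e-01  1.200584e+03]
 [ 0.000000e+00  0.000000e+00  0.000000e+00  1.000000e+00]]
```

View pics/scene0.png

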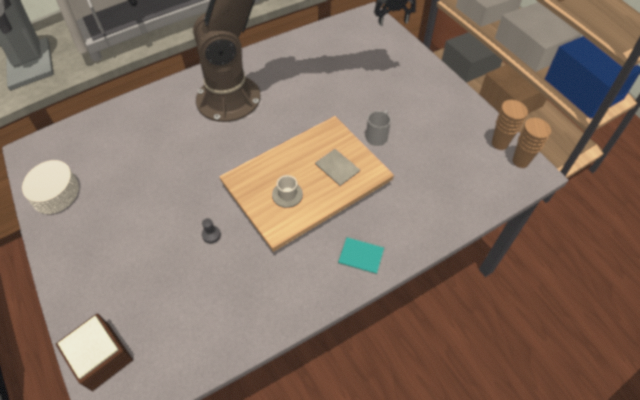

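View pics/top0.png

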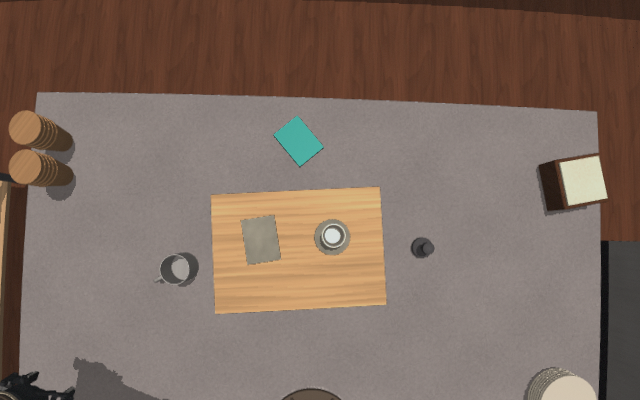

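The scene picture shows the grey rectangular slate on the ledge at (338,166), the round slate with the cup at (287,192), the jug at (378,128) and the tamper at (210,232). In the top picture the slate is at (261,240), the round slate and cup at (332,237), the jug at (178,268) and the tamper at (422,248).

Candidates in the top view are the grey rectangle (261,240), the turquoise look-alike (298,141) and the round slate (332,237). By the description I choose the grey rectangle at (261,240). Next I measure it and check it in a crop.

```bash
cat > h.py <<'E'
import numpy as np,cv2
from station import status, imaging
def rays(c,px):
    px=np.asarray(px,float).reshape(-1,2);K=c['camera_matrix'];d=(px-[K[0,2],K[1,2]])/[K[0,0],K[1,1]]
    u=d.copy()
    for _ in range(20): u=d/(1+float(c['k1'])*(u**2).sum(1,keepdims=True))
    return u
def toplane(c,px,z):
    u=rays(c,px);T=c['T'];D=np.c_[u,np.ones(len(u))]@T[:3,:3].T;o=T[:3,3]
    return o+D*((z-o[2])/D[:,2:3])
def proj(c,P):
    T=c['T'];p=(np.asarray(P,float).reshape(-1,3)-T[:3,3])@T[:3,:3];u=p[:,:2]/p[:,2:3]
    u=u*(1+float(c['k1'])*(u**2).sum(1,keepdims=True));K=c['camera_matrix']
    return u*[K[0,0],K[1,1]]+[K[0,2],K[1,2]]
def quad(mask):
    cs,_=cv2.findContours(mask.astype(np.uint8),cv2.RETR_EXTERNAL,cv2.CHAIN_APPROX_NONE)
    return max(cs,key=cv2.contourArea)[:,0,:]
def ledgemask(c):
    hsv=cv2.cvtColor(c['image'],cv2.COLOR_RGB2HSV);return hsv
E
python3 - <<'E'
from h import *
for n in("scene","top"):
    c=dict(np.load(f"{n}0.npz"))
    hsv=cv2.cvtColor(c['image'],cv2.COLOR_RGB2HSV)
    for p in ([(261,240),(230,280),(360,290),(300,360)] if n=="top" else [(338,166),(250,185),(310,220),(330,280)]):
        print(n,p,hsv[p[1],p[0]],c['image'][p[1],p[0]],c['range_z'][p[1],p[0]])
c=dict(np.load("top0.npz"))
i=c['image'][180:325,200:400,::-1];cv2.imwrite("pics/crop1.png",cv2.resize(i,None,fx=4,fy=4,interpolation=cv2.INTER_CUBIC))
E
```

```text
scene (338, 166) [ 21  42 178] [178 169 149] 1560.0482
scene (250, 185) [ 16 114 219] [219 173 121] 1530.991
scene (310, 220) [ 18 106 236] [236 197 138] 1456.5167
scene (330, 280) [ 12  28 166] [166 155 148] 1420.271
top (261, 240) [ 21  40 152] [152 145 128] 1123.9802
top (230, 280) [ 15 116 198] [198 153 108] 1121.372
top (360, 290) [ 15 119 210] [210 162 112] 1129.7633
top (300, 360) [  9  25 144] [144 134 130] 1169.6694
```

View pics/crop1.png

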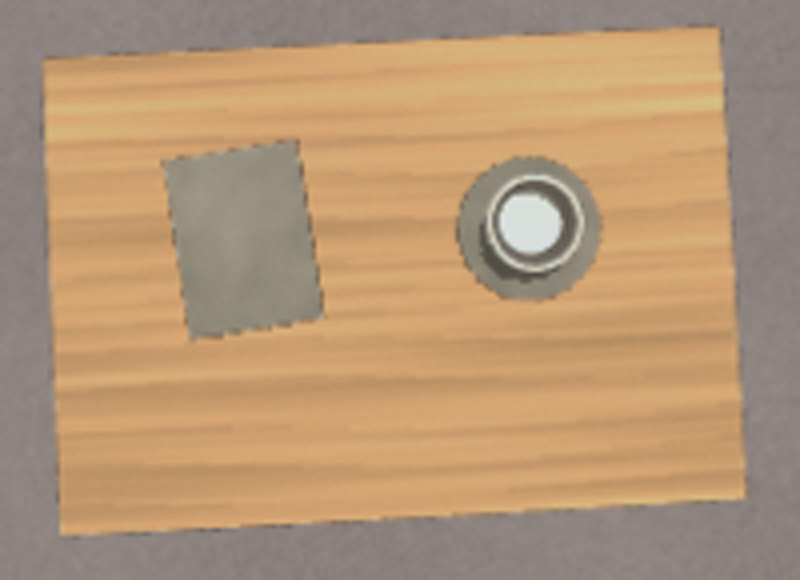

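The crop shows the grey rectangle with corners near (164,160), (298,140), (324,318) and (190,340). The round slate and cup are separate, at (530,228). The choice is confirmed.

```bash
cat >> h.py <<'E'
def sidefit(P,z=None):
    # P Nx2 contour pts world; fit 4 sides from minAreaRect, each by robust line
    r=cv2.minAreaRect(P.astype(np.float32));b=cv2.boxPoints(r);L=[]
    for i in range(4):
        a,e=b[i],b[(i+1)%4];t=(e-a)/np.linalg.norm(e-a);n=np.array([-t[1],t[0]])
        d=np.abs((P-a)@n);s=(P-a)@t;ln=np.linalg.norm(e-a)
        q=P[(d<10)&(s>12)&(s<ln-12)]
        l=cv2.fitLine(q.astype(np.float32),cv2.DIST_HUBER,0,.01,.01).ravel();L.append(l)
    C=[]
    for i in range(4):
        l,m=L[i-1],L[i];A=np.c_[l[:2],-m[:2]];k=np.linalg.solve(A,m[2:]-l[2:]);C.append(l[2:]+k[0]*l[:2])
    return np.array(C)
def upimg(c,k=4): return cv2.resize(c['image'],None,fx=k,fy=k,interpolation=cv2.INTER_CUBIC)
def measure(c,verbose=True):
    k=4;hsv=cv2.cvtColor(upimg(c,k),cv2.COLOR_RGB2HSV)
    wood=((hsv[...,1]>75)&(hsv[...,0]>11)&(hsv[...,0]<24)&(hsv[...,2]>140)).astype(np.uint8)
    # only near the ledge
    lim=cv2.convexHull(proj(c,[(250,-350,60),(850,-350,60),(850,400,60),(250,400,60)]).astype(np.int32)*k)
    M=np.zeros_like(wood);cv2.fillConvexPoly(M,lim,1);wood&=M
    wood=cv2.morphologyEx(wood,cv2.MORPH_OPEN,np.ones((9,9)))
    q=quad(wood);return wood,(q+.5)/k-.5
E
python3 - <<'E'
from h import *
for n in("top","scene"):
    c=dict(np.load(f"{n}0.npz"));w,q=measure(c)
    C=sidefit(toplane(c,q,60)[:,:2]);e=np.roll(C,-1,0)-C
    print(n,"ledge",np.round(C,1).tolist(),np.linalg.norm(e,axis=1).round(1),np.degrees(np.arctan2(e[:,1],e[:,0])).round(2))
    k=4;hsv=cv2.cvtColor(upimg(c),cv2.COLOR_RGB2HSV)
    hull=np.zeros(w.shape,np.uint8);cv2.fillConvexPoly(hull,cv2.convexHull(((q+.5)*k-.5).astype(np.int32)),1)
    hull=cv2.erode(hull,np.ones((25,25)))
    g=((hsv[...,1]<78)&(hull>0)).astype(np.uint8);g=cv2.morphologyEx(g,cv2.MORPH_OPEN,np.ones((9,9)))
    cs,_=cv2.findContours(g,cv2.RETR_EXTERNAL,cv2.CHAIN_APPROX_NONE)
    for x in cs:
        if cv2.contourArea(x)<3000: continue
        P=toplane(c,(x[:,0]+.5)/k-.5,70)[:,:2]
        r=cv2.minAreaRect(P.astype(np.float32)); S=sidefit(P);e=np.roll(S,-1,0)-S
        print(" obj",np.round(r[0],1),np.round(r[1],1),round(r[2],1),S.round(1).tolist(),S.mean(0).round(1),np.linalg.norm(e,axis=1).round(1),np.degrees(np.arctan2(e[:,1],e[:,0])).round(2))
E
```

```text
top ledge [[332.20001220703125, 264.70001220703125], [368.20001220703125, -192.10000610351562], [685.5999755859375, -167.3000030517578], [649.7000122070312, 289.8999938964844]] [458.2 318.4 458.6 318.5] [ -85.49    4.46   94.49 -175.46]
 obj [545.3 -40.4] [93.  93.4] 1.5 [[499.6000061035156, 1.7000000476837158], [501.8999938964844, -86.80000305175781], [590.5999755859375, -83.69999694824219], [589.2000122070312, 6.099999904632568]] [545.3 -40.7] [88.5 88.7 89.7 89.8] [ -88.49    2.01   90.85 -177.22]
 obj [532.6 148.9] [119.8  90.4] 10.8 [[466.0, 181.1999969482422], [482.8999938964844, 94.0999984741211], [599.2999877929688, 116.19999694824219], [582.2000122070312, 203.5]] [532.6 148.8] [ 88.7 118.5  88.9 118.3] [ -78.98   10.72  101.09 -169.15]
scene ledge [[336.6000061035156, 266.70001220703125], [372.3999938964844, -193.8000030517578], [700.5, -168.60000610351562], [658.4000244140625, 291.8999938964844]] [461.9 329.1 462.4 322.8] [ -85.55    4.4    95.22 -175.53]
 obj [540.4 -39.4] [ 93.5 119.1] 84.1 [[480.3999938964844, -78.0999984741211], [590.7000122070312, -87.9000015258789], [603.2000122070312, -2.5999999046325684], [488.1000061035156, 12.600000381469727]] [540.6 -39. ] [110.7  86.3 116.1  91.1] [ -5.09  81.67 172.48 -94.87]
 obj [539.5 149.1] [121.   91.7] 11.2 [[472.6000061035156, 181.39999389648438], [489.5, 93.9000015258789], [606.7999877929688, 116.0999984741211], [589.7999877929688, 204.60000610351562]] [539.7 149. ] [ 89.2 119.4  90.  119.5] [ -79.04   10.76  100.86 -168.83]
```

Sizes agree with the given ones in the top view: ledge 318x458 and slate 118x89. The far edge's middle is about (667.6, 61.3) with yaw 4.5°. The slate sits at ledge x=-128, y=98, and is turned about 6.4° from the ledge axis. The two views disagree by about 5 mm in x, so I'll rely on the top view for relative distances. Next I align the tool so that the jaw axis lies along the edge, with partly open fingers to give a two-point push.

```bash
python3 -m crank '[[40,[0,0,0],-0.1],[40,[0,0,0],-0.1],[40,[0,0,0],-0.1],[40,[0,0,0],-0.1],[40,[0,0,0],0]]'
cat > rel.py <<'E'
from h import *
E0=np.array([667.6,61.3]);a=np.radians(4.47);u=np.array([np.cos(a),np.sin(a)]);v=np.array([-u[1],u[0]])
def rep():
    s=status.state();p=s['tool_pos'];R=s['ee_rot'];d=p[:2]-E0
    print("t",round(s['clock'],2),"ledge xy",np.round([d@u,d@v],1),"z",round(p[2],1),"toolx angle rel v",round(np.degrees(np.arctan2(R[1,0],R[0,0]))-94.47,2),"F",np.round(s['force'],2),"w",round(s['grip_width'],1))
    return p,R
def to(x,y,z):
    p,R=rep();t=E0+x*u+y*v;print("shift",np.round(R.T@(np.r_[t,z]-p),1))
E
python3 -c "
from rel import *
to(-232,94,150)"
```

```text
clock: 0.52
tool_pos: [197.7, 592.6, 230.9]
ee_rot: [[-0.083, -0.0, -0.997], [0.997, -0.001, -0.083], [-0.001, -1.0, 0.0]]
force: [-1.4, -0.8, 0.2]
grip_width: 40.1
t 0.52 ledge xy [-427.   566.3] z 230.9 toolx angle rel v 0.27 F [-1.4  -0.82  0.25] w 40.1
shift [-473.1   81.2 -192.9]
```

```bash
python3 -m crank '[[40,[-30,0,-13],0],[40,[-34,0,-14],0],[40,[-34,0,-14],0],[40,[-34,0,-14],0],[40,[-34,0,-14],0],[40,[-34,0,-14],0],[40,[-34,0,-14],0],[40,[-34,0,-14],0]]' >/dev/null;  python3 -m crank '[[40,[-34,0,-14],0],[40,[-34,0,-14],0],[40,[-34,0,-14],0],[40,[-34,10,-14],0],[40,[-34,20,-14],0],[40,[-30,20,-14],0],[40,[0,20,-10],0],[40,[0,10,0],0]]';python3 -c "
from rel import *
to(-232,94,75)"
```

```text
clock: 1.85
tool_pos: [439.8, 140.0, 149.7]
ee_rot: [[-0.069, -0.0, -0.998], [0.998, -0.001, -0.069], [-0.001, -1.0, 0.0]]
force: [0.1, 0.4, -0.1]
grip_width: 40.5
t 1.85 ledge xy [-221.    96.2] z 149.7 toolx angle rel v -0.49 F [ 0.06  0.44 -0.08] w 40.5
shift [-2.2 74.7 10.9]
```

```bash
python3 -m crank '[[40,[-2,20,11],0],[40,[0,20,0],0],[40,[0,20,0],0],[40,[0,13,0],0],[40,[0,0,0],0]]';python3 - <<'E'
from rel import *
rep()
for n in("top","scene"):
    c=imaging.camera(n);p=status.state()['tool_pos'];x=proj(c,p)[0].astype(int);print(n,x)
    i=c['image'].copy();cv2.circle(i,tuple(int(k) for k in x),1,(255,0,0),-1)
    i=i[max(0,x[1]-75):x[1]+65,max(0,x[0]-75):x[0]+100,::-1]
    cv2.imwrite(f"pics/{n}1.png",cv2.resize(i,None,fx=4,fy=4,interpolation=cv2.INTER_CUBIC))
E
```

```text
clock: 2.27
tool_pos: [426.1, 138.9, 76.2]
ee_rot: [[-0.075, -0.004, -0.997], [0.997, -0.002, -0.075], [-0.002, -1.0, 0.004]]
force: [-0.9, 0.1, 0.1]
grip_width: 40.4
t 2.27 ledge xy [-234.7   96.2] z 76.2 toolx angle rel v -0.18 F [-0.91  0.11  0.12] w 40.4
top [262 279]
scene [316 142]
```

View pics/top1.png

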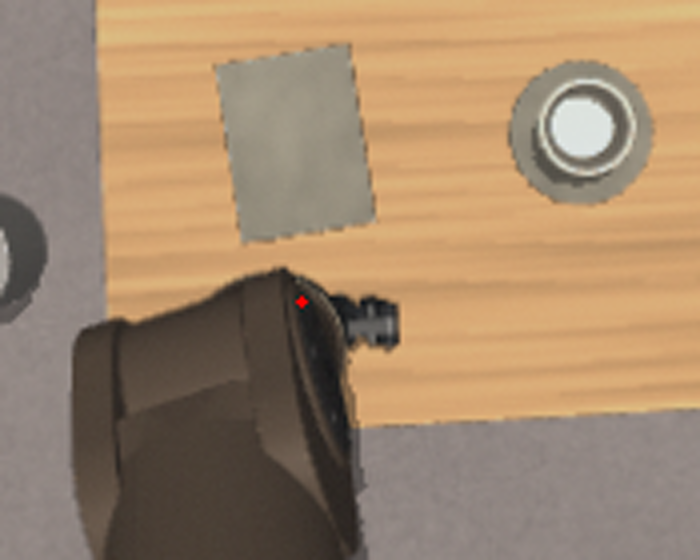

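View pics/scene1.png

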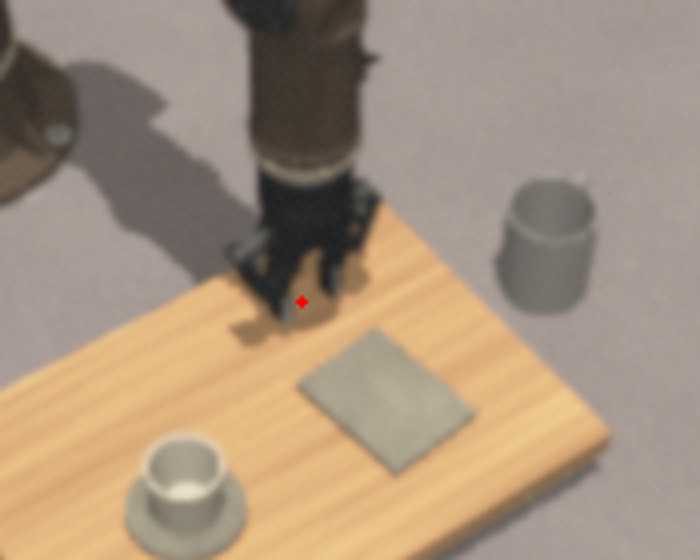

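The top view shows the arm's wrist behind the slate's trailing end, with the TCP dot at crop (302,301). The scene view shows both fingertips just above the wood at crop (285,315) and (335,290), square behind the slate. Next I touch down gently to find the ledge height.

```bash
python3 -m crank '[[40,[0,5,0],0],[40,[0,4,0],0],[40,[0,0,0],0]]'; for i in 1 ; do python3 -m crank '[[40,[0,2,0],0],[40,[0,0,0],0]]'; done; python3 -m crank '[[40,[0,2,0],0],[40,[0,0,0],0]]'
```

```text
clock: 2.62
tool_pos: [427.8, 139.7, 69.4]
ee_rot: [[-0.078, 0.0, -0.997], [0.997, 0.0, -0.078], [0.0, -1.0, -0.0]]
force: [-0.7, 0.4, -0.2]
grip_width: 40.0
clock: 2.78
tool_pos: [427.7, 139.7, 67.4]
ee_rot: [[-0.078, 0.0, -0.997], [0.997, 0.0, -0.078], [0.0, -1.0, -0.0]]
force: [0.5, -0.4, 0.7]
grip_width: 40.0
clock: 2.95
tool_pos: [427.7, 139.6, 65.3]
ee_rot: [[-0.078, 0.0, -0.997], [0.997, 0.0, -0.078], [0.0, -1.0, -0.0]]
force: [-0.1, 1.0, -0.3]
grip_width: 40.3
```

```bash
python3 -m crank '[[40,[0,2,0],0],[40,[0,0,0],0]]' | grep -E "pos|force";  python3 -m crank '[[40,[0,2,0],0],[40,[0,0,0],0]]' | grep -E "pos|force"; python3 -m crank '[[40,[0,1,0],0],[40,[0,0,0],0]]' | grep -E "pos|force"
```

```text
tool_pos: [427.6, 139.6, 63.2]
force: [0.4, 0.4, -0.5]
tool_pos: [427.6, 139.6, 61.1]
force: [0.7, -0.2, 1.3]
tool_pos: [427.7, 139.6, 60.3]
force: [0.0, 0.5, 0.2]
```

```bash
python3 -m crank '[[40,[0,1,0],0],[40,[0,0,0],0]]' | grep -E "pos|force";  python3 -m crank '[[40,[0,1,0],0],[40,[0,0,0],0]]' | grep -E "pos|force"; python3 -m crank '[[40,[0,1,0],0],[40,[0,0,0],0]]' | grep -E "pos|force"
```

```text
tool_pos: [427.7, 139.6, 59.3]
force: [0.5, 0.2, -0.0]
tool_pos: [427.8, 139.7, 58.6]
force: [-1.4, 0.5, 4.3]
tool_pos: [427.8, 139.7, 58.5]
force: [-5.7, -1.5, 22.3]
```

Contact came at TCP z of about 58.5. I lift 4.5 mm and advance.

```bash
python3 -m crank '[[40,[0,-4.5,0],0],[40,[0,0,0],0]]'; python3 -m crank '[[40,[0,0,-5],0],[40,[0,0,-5],0],[40,[0,0,-5],0],[40,[0,0,-5],0],[40,[0,0,-4],0],[40,[0,0,-3],0],[40,[0,0,0],0]]'; python3 -c "
from rel import *
rep()"
```

```text
clock: 4.12
tool_pos: [428.1, 139.8, 62.5]
ee_rot: [[-0.078, 0.001, -0.997], [0.997, 0.001, -0.078], [0.0, -1.0, -0.001]]
force: [-0.5, -0.1, -0.9]
grip_width: 40.2
clock: 4.7
tool_pos: [455.5, 141.8, 61.8]
ee_rot: [[-0.078, 0.0, -0.997], [0.997, 0.0, -0.078], [-0.0, -1.0, -0.0]]
force: [0.4, 0.2, -0.1]
grip_width: 40.3
t 4.7 ledge xy [-205.2   96.8] z 61.8 toolx angle rel v -0.01 F [ 0.37  0.21 -0.13] w 40.3
```

```bash
cat > look.py <<'E'
import sys
from rel import *
def slate(c):
    w,q=measure(c);k=4
    hsv=cv2.cvtColor(upimg(c),cv2.COLOR_RGB2HSV)
    return hsv
n,tag=sys.argv[1:3];rep()
c=imaging.camera(n);np.savez(tag+".npz",**c)
x=proj(c,np.r_[E0-100*u+90*v,65])[0].astype(int);x0,y0=x[0]-80,x[1]-70
i=c['image'][y0:y0+140,x0:x0+180,::-1];print("crop origin",x0,y0)
cv2.imwrite(f"pics/{tag}.png",cv2.resize(i,None,fx=4,fy=4,interpolation=cv2.INTER_CUBIC))
E
python3 look.py scene s2;python3 look.py top t2
```

```text
t 4.7 ledge xy [-205.2   96.8] z 61.8 toolx angle rel v -0.01 F [ 0.37  0.21 -0.13] w 40.3
crop origin 259 102
t 4.75 ledge xy [-205.8   96.7] z 61.8 toolx angle rel v -0.01 F [-0.14  0.18 -0.75] w 40.0
crop origin 182 158
```

View pics/s2.png

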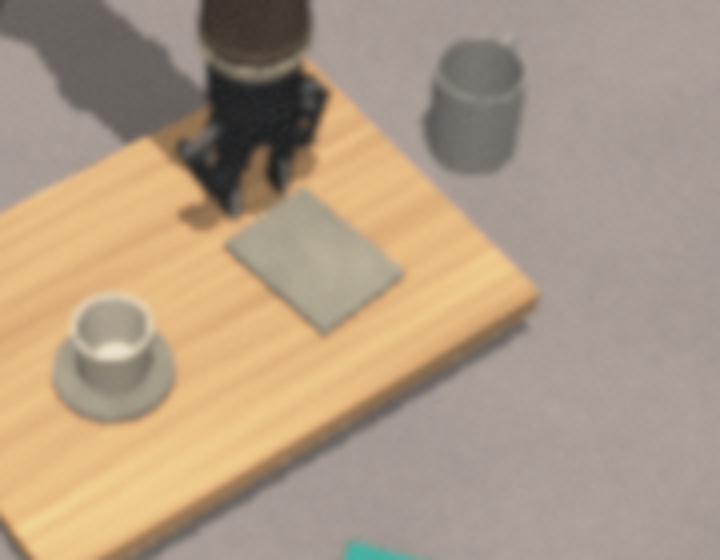

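View pics/t2.png

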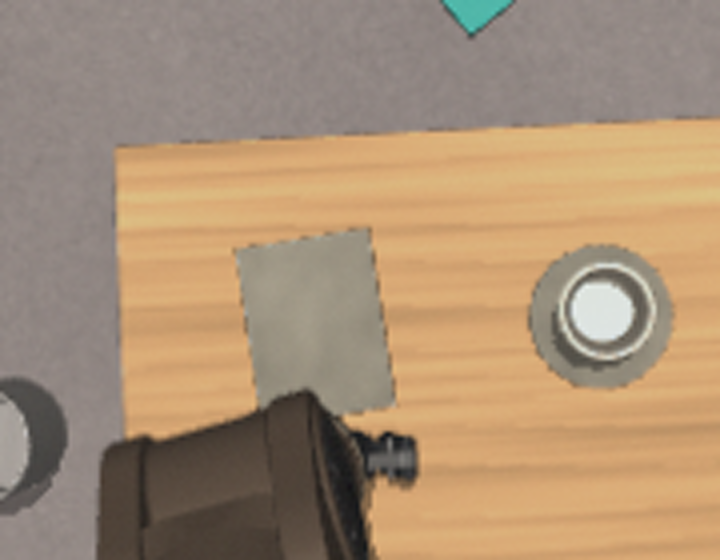

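The fingertips in the scene crop, at (235,205) and (283,185), are a few mm short of the slate's trailing end, which has not moved. The fingers sit left of centre in that picture, so the finger toward the cup is near the slate's corner at (230,243), while the other faces the slate's middle-left. I push on 30 mm and look.

```bash
python3 -m crank '[[40,[0,0,-4],0],[40,[0,0,-5],0],[40,[0,0,-5],0],[40,[0,0,-5],0],[40,[0,0,-5],0],[40,[0,0,-4],0],[40,[0,0,-2],0],[40,[0,0,0],0]]'; python3 look.py scene s3;python3 look.py top t3
```

```text
clock: 5.47
tool_pos: [485.4, 144.1, 61.9]
ee_rot: [[-0.078, 0.001, -0.997], [0.997, 0.0, -0.078], [0.0, -1.0, -0.001]]
force: [0.2, 0.3, 0.4]
grip_width: 39.9
t 5.47 ledge xy [-175.2   96.8] z 61.9 toolx angle rel v -0.01 F [0.18 0.26 0.43] w 39.9
crop origin 259 102
t 5.52 ledge xy [-175.4   96.7] z 61.9 toolx angle rel v -0.02 F [0.1  0.35 0.19] w 40.3
crop origin 182 158
```

View pics/s3.png

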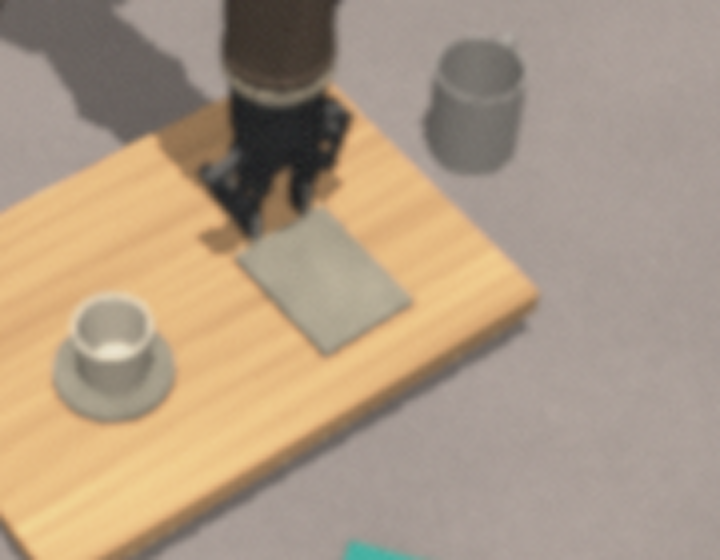

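View pics/t3.png

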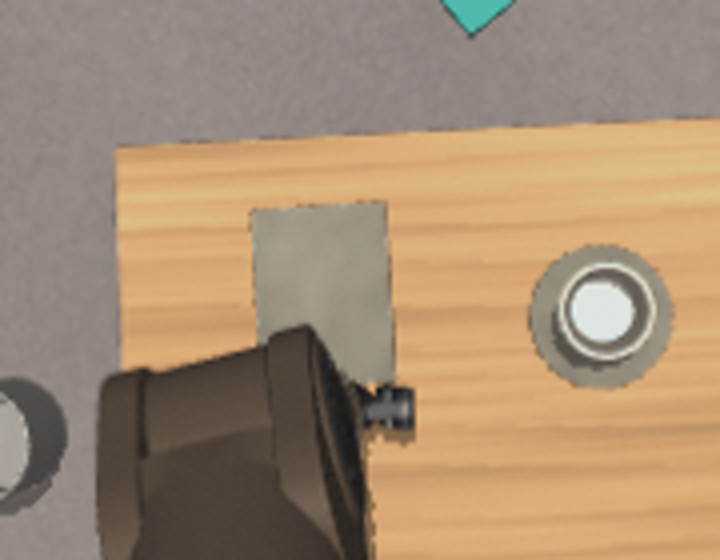

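The slate has squared up: its leading end in the top crop runs from (252,210) to (386,202), nearly parallel to the ledge edge at about y=137. I measure its leading end.

```bash
cat > lead.py <<'E'
import sys
from rel import *
c=dict(np.load(sys.argv[1]+".npz"));k=4
hsv=cv2.cvtColor(upimg(c,k),cv2.COLOR_RGB2HSV)
sat=hsv[...,1]; 
lim=float(sys.argv[2]) if len(sys.argv)>2 else None
# grey, not counter (hue 17-30, sat 30-78)
g=((hsv[...,0]>=17)&(hsv[...,0]<=32)&(sat>30)&(sat<75)&(hsv[...,2]>100)).astype(np.uint8)
M=np.zeros_like(g);q=[np.r_[E0+x*u+y*v,70] for x,y in((-230,20),(80,20),(80,170),(-230,170))]
cv2.fillConvexPoly(M,(proj(c,q)*k).astype(np.int32),1);g&=M
g=cv2.morphologyEx(g,cv2.MORPH_OPEN,np.ones((9,9)))
cs,_=cv2.findContours(g,cv2.RETR_EXTERNAL,cv2.CHAIN_APPROX_NONE);x=max(cs,key=cv2.contourArea)[:,0]
P=toplane(c,(x+.5)/k-.5,70)[:,:2]-E0;P=np.c_[P@u,P@v]
print("area",cv2.contourArea(x)/16,"y range",P[:,1].min().round(1),P[:,1].max().round(1),"x range",P[:,0].min().round(1),P[:,0].max().round(1))
ym=(P[:,1].min()+P[:,1].max())/2
f=P[(np.abs(P[:,1]-ym)<32)&(P[:,0]>P[:,0].max()-14)]
l=np.polyfit(f[:,1]-ym,f[:,0],1);print("lead x",l[1].round(1),"yaw deg",-np.degrees(np.arctan(l[0])).round(2))
sd=P[(np.abs(P[:,1]-ym)>35)&(P[:,0]>P[:,0].max()-60)&(P[:,0]<P[:,0].max()-12)]
for s in(sd[sd[:,1]>ym],sd[sd[:,1]<ym]):
    m=np.polyfit(s[:,0],s[:,1],1);print(" side y",s[:,1].mean().round(1),"yaw",np.degrees(np.arctan(m[0])).round(2),len(s))
E
python3 lead.py top0;python3 lead.py t3;python3 lead.py s3
```

```text
area 1454.0625 y range 47.9 146.6 x range -189.8 -64.7
lead x -69.1 yaw deg 7.3
 side y 144.2 yaw 4.92 79
 side y 56.2 yaw 6.11 72
area 1206.40625 y range 46.7 137.1 x range -165.9 -47.2
lead x -48.5 yaw deg 0.61
 side y 135.5 yaw 0.55 80
 side y 48.1 yaw 0.2 72
area 829.21875 y range 46.4 136.4 x range -167.0 -39.0
lead x -40.7 yaw deg 0.97
 side y 135.6 yaw 0.95 47
 side y 47.5 yaw 1.8 44
```

Lead is at -48.5 mm with yaw 0.6°, so it needs about 88 mm more. I push 70, then measure again.

```bash
python3 -m crank '[[40,[0,0,-3],0],[40,[0,0,-5],0],[40,[0,0,-5],0],[40,[0,0,-5],0],[40,[0,0,-5],0],[40,[0,0,-5],0],[40,[0,0,-5],0],[40,[0,0,-5],0]]'|grep -A1 tool_pos; python3 -m crank '[[40,[0,0,-5],0],[40,[0,0,-5],0],[40,[0,0,-5],0],[40,[0,0,-5],0],[40,[0,0,-5],0],[40,[0,0,-4],0],[40,[0,0,-3],0],[40,[0,0,0],0]]'; python3 look.py scene s4;python3 look.py top t4;python3 lead.py t4; python3 lead.py s4
```

```text
tool_pos: [522.9, 147.1, 61.9]
ee_rot: [[-0.078, -0.0, -0.997], [0.997, -0.0, -0.078], [-0.0, -1.0, 0.0]]
clock: 6.9
tool_pos: [555.3, 149.6, 62.0]
ee_rot: [[-0.078, 0.001, -0.997], [0.997, 0.0, -0.078], [0.0, -1.0, -0.001]]
force: [0.1, 0.7, -0.3]
grip_width: 39.9
t 6.9 ledge xy [-105.1   96.8] z 62.0 toolx angle rel v -0.0 F [ 0.09  0.67 -0.35] w 39.9
crop origin 259 102
t 6.95 ledge xy [-105.3   96.8] z 62.0 toolx angle rel v -0.0 F [ 0.96 -0.34 -0.22] w 40.3
crop origin 182 158
area 943.90625 y range 46.1 135.9 x range -95.9 23.0
lead x 21.8 yaw deg -0.54
 side y 132.8 yaw 6.56 81
 side y 46.9 yaw -0.44 71
area 914.71875 y range 41.8 139.5 x range -97.3 33.5
lead x 31.8 yaw deg 0.73
 side y 135.7 yaw 5.69 50
 side y 45.8 yaw -2.63 49
```

View pics/t4.png

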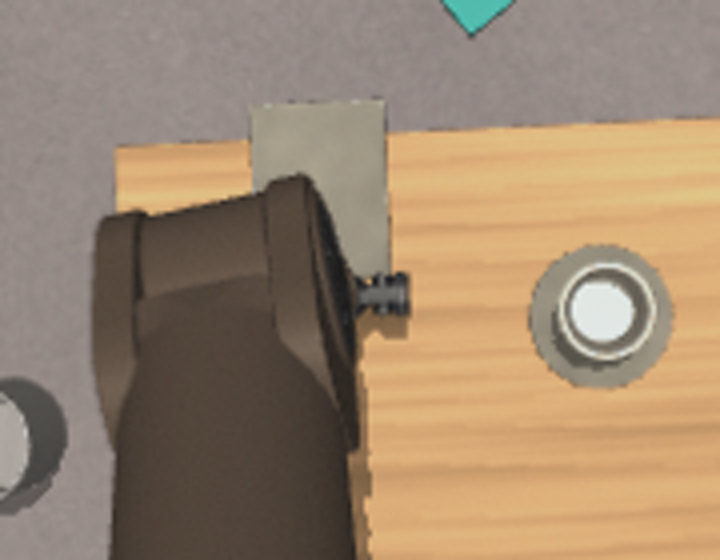

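View pics/s4.png

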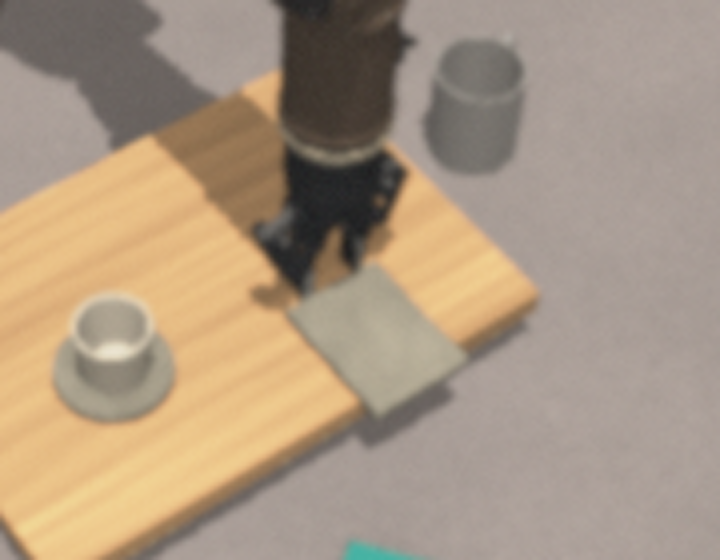

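The slate now overhangs with its lead at about +22 mm (top view). It is square to within about 1° and flat. Seventeen mm remain; then I retreat and check.

```bash
python3 -m crank '[[40,[0,0,-3],0],[40,[0,0,-4],0],[40,[0,0,-4],0],[40,[0,0,-3],0],[40,[0,0,-2],0],[40,[0,0,-1],0],[40,[0,0,0],0]]'; python3 -m crank '[[40,[0,0,3],0],[40,[0,0,10],0],[40,[0,0,20],0],[40,[0,0,30],0],[40,[0,0,35],0],[40,[0,0,35],0],[40,[0,0,10],0],[40,[0,-30,0],0]]' >/dev/null;python3 -m crank '[[40,[0,-30,20],0],[40,[0,-40,30],0],[40,[0,-30,30],0],[40,[0,-20,0],0],[40,[0,0,0],0]]'; python3 look.py scene s5;python3 look.py top t5;python3 lead.py t5; python3 lead.py s5
```

```text
clock: 7.58
tool_pos: [571.4, 150.9, 61.9]
ee_rot: [[-0.078, -0.0, -0.997], [0.997, 0.0, -0.078], [0.0, -1.0, 0.0]]
force: [-3.6, -0.5, 2.1]
grip_width: 39.9
clock: 8.67
tool_pos: [355.1, 134.9, 208.4]
ee_rot: [[-0.079, 0.006, -0.997], [0.997, 0.005, -0.079], [0.004, -1.0, -0.007]]
force: [1.5, 0.3, 0.2]
grip_width: 40.1
t 8.67 ledge xy [-305.8   97.7] z 208.4 toolx angle rel v 0.07 F [1.51 0.33 0.24] w 40.1
crop origin 259 102
t 8.72 ledge xy [-305.6   97.5] z 206.7 toolx angle rel v 0.06 F [0.85 0.59 0.05] w 39.8
crop origin 182 158
area 1440.5 y range 45.9 135.7 x range -81.2 39.0
lead x 37.6 yaw deg 0.37
 side y 134.4 yaw 4.38 74
 side y 46.8 yaw -1.69 72
area 914.53125 y range 42.0 140.4 x range -74.8 49.5
lead x 47.3 yaw deg 1.69
 side y 136.9 yaw 7.55 51
 side y 44.7 yaw -4.83 49
```

View pics/t5.png

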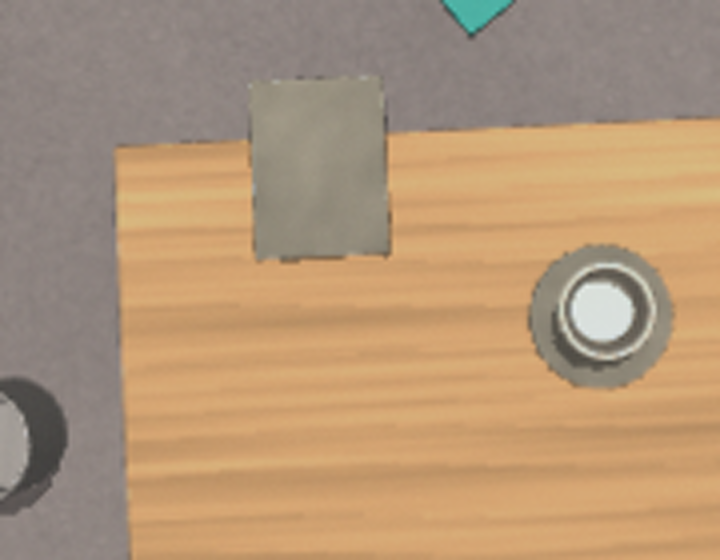

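View pics/s5.png

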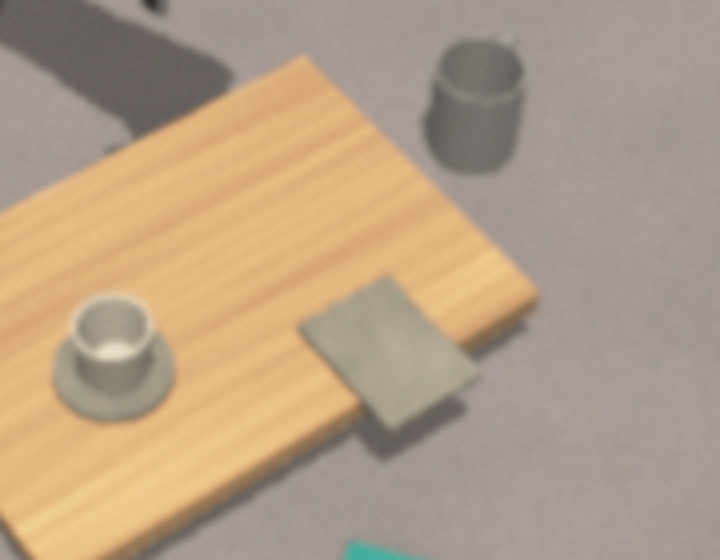

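The top view shows the slate's leading end at crop y of about 80 and its trailing end at about 259. Its centre is therefore at ledge x≈-21 mm, with about 39 mm overhanging, and it is square. The scene view agrees, and the cup, round slate and jug are unmoved. The gripper is clear of everything.

```bash
python3 -c "
from station import job_done
print(job_done())"
```

```text
the job is handed in; nothing more can be done
None
```

I slid the grey slate over the far edge with two part-open fingertips, which also turned it square to the edge. I then backed the gripper off and up, and handed the job in at about 8.7 s.

- **Overhang:** the last top view puts 38–39 mm over the edge, with the slate's centre at about -21 mm and about +90 mm along the edge. The allowed range is -32 to -8 mm.
- **Squareness:** the slate's leading end is within about 0.5° of parallel to the edge in the top view and 1.7° in the scene view.
- **Flatness:** the slate looks flat in both views. I did not measure its tilt.
- **Other objects:** the cup, round slate and jug look unmoved in the last pictures. The tamper was outside the last crops, but the arm never went near it.
- **Checks that disagreed:**
  - The scene camera read 8–10 mm more overhang than the top camera, about 47 mm uncorrected. About 4–5 mm of that is a constant offset, also seen on the ledge's near edge. Corrected, it gives about 43 mm, which is also within tolerance.
  - My fits of the slate's long sides were noisy (up to 7.6°) where its shadow or the counter ran into the colour mask. I relied on the leading end and the picture instead.

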